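Hold the examination lens over the practice eye

TASK

Open the practice eye's pupil first: turn the black lever on its dial until its orange end points at the green mark, and leave it there. Then take the brass-rimmed lens by its handle off its rest, carry it over the top of the rack of eye-drop bottles without touching the rack, and finish while still holding it still and level, its glass centred over the practice eye (the upward-looking ball with the blue iris) about one centimetre above it; the lens must never touch the practice eye or its stand. Do not put the lens down or let it go, and leave everything else on the table where it is.

Things in the scene. Friction and masses are not known exactly. Their poses are not given: they have to be found in the camera images.
- eye_top (a point): top of the practice eye, 100 mm above the table: a 26 mm white ball with blue iris, looking up, on a round white housing (56 mm wide, 59 at its blue band, top at 88 mm) on a fixed grey base plate (215 x 100 x 12 mm). x axis: level, from the dial to the eye; z up; the dial's centre lies 120 mm along -x. Left or right of the rack, at any yaw within 0.5 rad
- pupil_lever (a joint): angle of the black pupil lever (rad): 0 closed, with its orange end pointing straight at the eye's housing; it grows counter-clockwise seen from above, up to 1.6. It turns about a vertical axis with light friction (0.05 N m) and stays where it is left
- lever_grip (a point): the pupil lever: an upright blade 56 mm long, 10 thick, 26 tall over a hub, with an orange pointer on one end (to 39 mm from the axis) and an orange stripe on that half of its top. This point is on the turning axis, half-way up the blade, 59 mm above the table (blade 46 to 72 mm; white dial, 98 mm wide, at 30 mm). x axis: along the blade to the orange end, turning with it; z up
- pupil_mark (a joint): angle of the green mark on the dial's edge (rad), counted as the lever's is: the lever is set when its value equals this one. The mark differs from run to run, cannot be moved by touch and stays still
- mark_dir (a point): the green mark on the dial's edge, 47 mm from the lever's axis, 34 mm above the table; its x axis points level from the lever's axis outwards through the mark, z up
- lens_grip (a point): middle of the loose hand lens's handle: a straight black bar 108 x 14 x 14 mm (whole lens about 70 g, a quarter more or less). x axis: along the handle to the lens; z up (the optical axis). It starts flat on the rest, this point 47 mm above the table
- lens_center (a point): centre of the glass of the hand lens: brass rim 52 mm in outer diameter, 12 mm thick; this point is half-way through the thickness (the underside is 6 mm below it), 75 mm from the middle of the handle along its x axis and 1 mm lower; z is the optical axis
- rest: fixed lens rest: plate 170 x 56 x 8 mm with two pads 40 mm above the table, one under the handle's free end (18 mm long, from 37 mm behind the handle's middle), one under the brass rim; in between the handle is free underneath. Origin on the table below the handle's middle; x axis towards the lens end, z up
- rack_top (a point): middle of the top of the fixed rack of eye-drop bottles standing between the practice eye and the lens rest: 360 mm long along its x axis, 66 mm wide, seven bottles in a row, tops 125 mm above the table, where this point lies
- drops: bystander: loose dropper bottle with green cap, 32 mm diameter, 70 mm tall, origin at the centre of its underside
- case: bystander: loose blue lens case, 70 x 70 x 35 mm, origin at the centre of its underside
- pump: bystander: loose clear pump bottle, 64 mm diameter, 177 mm tall, origin at the centre of its underside
- torch: bystander: loose steel pen torch lying flat, 127 mm long, 16 mm thick, origin below its middle
- occluder: bystander: loose black eye occluder paddle lying flat, 202 mm long, 64 mm wide, 6 mm thick, origin on its underside near the round end

How it is judged:
On the way, in this order (a step that is already met when the one before it is completed fails the run):
1. the lever's orange end points at the green mark (within 0.12 rad), at rest (angle between the x axis of lever_grip and the x axis of mark_dir, either way round below 0.12 rad and velocity of joint pupil_lever between -0.05 and 0.05 rad/s), for 0.3 s.
2. the lens is lifted clear of its rest (height (world z) of lens_center above 0.075 m and contact force between lens and rest below 0.05 N), for 0.1 s.
3. the lens passes above the rack of bottles (y of lens_center in the frame of rack_top between -0.033 and 0.033 m and x of lens_center in the frame of rack_top between -0.2 and 0.2 m and z of lens_center in the frame of rack_top above 0 m).
At the end, for the whole second after the job is handed in: The lever is within 0.12 rad of the green mark, and the lens is held in the fingers, at rest, level within 0.14 rad (8 degrees), its centre within 9 mm of the eye's axis and its underside 4 to 18 mm above the eye's top, touching nothing of the practice eye (angle between the x axis of lever_grip and the x axis of mark_dir, either way round below 0.12 rad and horizontal distance between lens_center and eye_top below 0.009 m and z of lens_center in the frame of eye_top between 0.01 and 0.024 m and angle between lens_center's own z axis and vertical below 0.14 rad and linear speed of lens below 0.02 m/s and angular speed of lens below 0.15 rad/s and contact force between the fingers and lens above 1 N and contact force between lens and eye below 0.05 N); the arm keeps its last pose, push and grip.
It fails at once if the lens touches the practice eye or its stand (contact force between lens and eye above 0.3 N).
It fails at once if the lens or the robot hits the bottle rack (contact force between lens and rack above 0.5 N or contact force between any of the arm, the fingers and rack above 2 N).
It fails at once if a bystander is moved by more than 20 mm (distance of any of drops, case, pump, torch, occluder from where it was at the start of the episode above 0.02 m).
It also fails if it takes over 58 s, if anything falls off the work surface, if the arm or the gripper's body presses on something with over 40 N, if the wrist force passes 120 N, or if a joint passes its speed limit or range.

ROBOT

A 7-joint arm with a two-finger parallel gripper is mounted at the origin on the work surface. World frame = base frame: x ahead of the robot, y to its left, z up, the work surface at z = 0. Lengths are in m, angles in rad, forces in N, time in s.
With the tool pointing down it reaches from about 0.425 to 0.95 m from the base axis. Payload 4.7 kg.
Tool frame: the origin (TCP) lies on the front face of the gripper's body, between the roots of the fingers; the fingertips stand 73 mm ahead of it and the grasp point (between the pads) lies 54 mm ahead of it; z points along the fingers, x is the direction in which the jaws open and shut, and the axes are right-handed (so a half turn about z gives the same grasp; the last joint's range is limited). The gripper opens to 85 mm and grips with 20 to 120 N. Pads are 22 mm wide; open, the fingers measure 114 mm over their backs; the gripper's body (76 mm by 85 mm) begins 54 mm behind the grasp point. The pads swing forward as they close: fully open they stand 13 mm farther back than shut.
Start: joints at [-1.189, 0.469, -0.049, 1.532, 0.024, 1.141, -0.082], TCP at [0.27, 0.619, 0.304] pointing down, gripper open.
Joint ranges: [-2.59, 2.59], [-0.33, 1.99], [-1.39, 1.29], [0.1, 2.45], [-1.04, 4.18], [0.21, 1.99], [-2.66, 2.66]. Speed limits (rad/s): [2.57, 2.57, 3.14, 3.14, 3.14, 3.14, 3.14].

INTERFACE

Orientations are given as a unit quaternion [x, y, z, w].
In Python, from rig import manip gives the robot as it stands.
- The arm moves only by the tool step_arm, never from a script. Its arguments are lists of equal length, an entry for each row: "rotation": the turn, a rotation vector about the tool's x, y, z in rad, a list of three; "dp": the shift along the tool's x, y, z in m, a list of three; "jaw": the finger opening in m, from 0 to 0.0854. A call has 1 to 12 rows; each row shifts and turns the commanded pose from where the row before left it, along the tool's axes as they then stand; what a row does not reach is not made up. A row lasts 1/10 s, in which the tool goes at most 50 mm and 8.59 degrees, less where a joint would pass 70% of its speed; a pose out of reach is approached as far as the arm can. A call with a gripper value outside its range is refused whole. The fingers move at their own pace and stop on an object; "force" is the grip in N (left out, the last holds). Time passes only in rows, so rows that do not move let the fingers close. It gives the time, the measured TCP pose, the force and the opening at its end, in the units of the state.
- manip.read_state(): the state, without advancing time (a new reading comes with each control period).
- manip.get_image(name): name is "side" or "top" or "wrist"; returns the picture (384x512x3 uint8, blue, green, red); there is no depth.
- manip.calibration(name): a dict with "intrinsics" (3x3 intrinsics, pixels), "k1" (the pictures are not rectified: a ray, as slopes to the right and down, at radius r is drawn at 1 + k1 r^2 times it, then the intrinsics apply), "R" (3x3) and "t" (3): a world point X has camera coordinates R X + t. Camera axes: x right, y down, z forward; pixel columns grow to the right and rows downward; lengths in m; the calibration is good to about 2 mm. A picture is of the moment at which its call begins: read the wrist's pose just before it. calibration takes no time and is no camera call; for the wrist camera it gives the pose at the moment of the call.
- manip.finish_job(): hands the job in, once; it reports no verdict.
The state is a dict: "t": time; "joint_pos": joint angles; "qd": joint speeds; "effort": joint torques, N m; "position": TCP position; "tcp_rot": TCP orientation; "force": force on the tool from outside, world axes, zero at the start; "torque": the same for the moment, N m; "gripper_width": opening from 0.0 (shut) to 1.0 (fully open).
Only numpy, scipy, OpenCV 4.12 (cv2) and the standard library are available. Lean on these libraries where they do the work, as an engineer would, in place of code of your own. Each camera call takes 0.05 s, during which the arm holds its last target. There are 200 camera calls.

## Working session

There is one attempt and no reset: what is moved stays moved. The work goes in short steps, Python scripts to look and compute and a tool call to move; the robot and the scene stay as the last step left them, time stands still between calls to the robot, and variables do not carry over. Pictures are saved under pics/ and viewed, about 8 in all and at most 12, crops included, and the job is handed in when it is done.

Besides the shell and the picture viewer there is one more tool, called as name(argument=value, ...), one argument or row to a line, values as JSON. step_arm: Moves the arm, as the interface text tells. Its arguments: {"type":"object","properties":{"rotation":{"type":"array"},"dp":{"type":"array"},"jaw":{"type":"array"},"force":{"type":"number"}},"required":["rotation","dp","jaw"]}

```bash
ls; mkdir -p pics; python3 - <<'E'
from rig import manip
import cv2,numpy as np
s=manip.read_state();print(s)
for n in("top","side"):
    cv2.imwrite(f"pics/{n}0.png",manip.get_image(n))
    c=manip.calibration(n);print(n,c)
E
```

```text
pics
{'t': 0.0, 'joint_pos': array([-1.18887335,  0.46947266, -0.04865453,  1.53371381,  0.02412113,
        1.14097239, -0.08229547]), 'qd': array([ 8.77351019e-04, -1.18563791e-03,  9.95480243e-05,  3.36585985e-04,
       -8.49912746e-04, -9.91425369e-04, -1.47919410e-04]), 'effort': array([ 6.36305413e-04, -5.10301423e+01, -4.61401453e-02, -2.37701833e+01,
        1.07665861e-02,  7.64551631e-03, -1.37225932e-06]), 'position': array([0.26935135, 0.61844545, 0.302832  ]), 'tcp_rot': array([ 8.36442528e-01,  5.48053754e-01, -8.09766246e-04,  5.69089099e-04]), 'force': array([-0.04621958, -0.12704849, -0.04461598]), 'torque': array([-0.01517203,  0.05421725, -0.00637351]), 'gripper_width': 1.0026552575295136}
top {'intrinsics': array([[359.94133487,   0.        , 254.8103931 ],
       [  0.        , 359.94133487, 189.90390579],
       [  0.        ,   0.        ,   1.        ]]), 'k1': -0.02396937617847337, 'R': array([[ 5.87454705e-04, -9.99981509e-01,  6.05288984e-03],
       [-9.93493258e-01, -1.27298206e-03, -1.13883822e-01],
       [ 1.13889421e-01, -5.94660366e-03, -9.93475635e-01]]), 't': array([0.00151903, 0.6069213 , 1.18935708])}
side {'intrinsics': array([[365.97489544,   0.        , 251.6653299 ],
       [  0.        , 365.97489544, 195.33025033],
       [  0.        ,   0.        ,   1.        ]]), 'k1': -0.10326528559972034, 'R': array([[-0.99621658, -0.08646283,  0.00875849],
       [-0.07350534,  0.78455373, -0.61568856],
       [ 0.04636267, -0.61400295, -0.78794091]]), 't': array([0.58576016, 0.09024029, 1.16835506])}
```

```bash
python3 - <<'E'
import cv2
for n in("top","side"):
    i=cv2.imread(f"pics/{n}0.png");cv2.imwrite(f"pics/{n}0b.png",cv2.resize(i,(800,600),interpolation=cv2.INTER_CUBIC))
E
```

```text
(no output)
```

View pics/top0b.png

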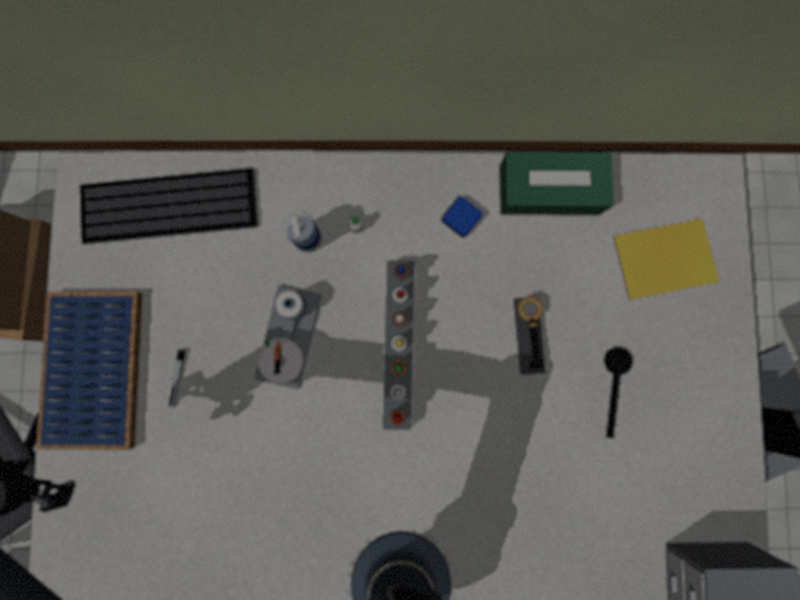

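View pics/side0b.png

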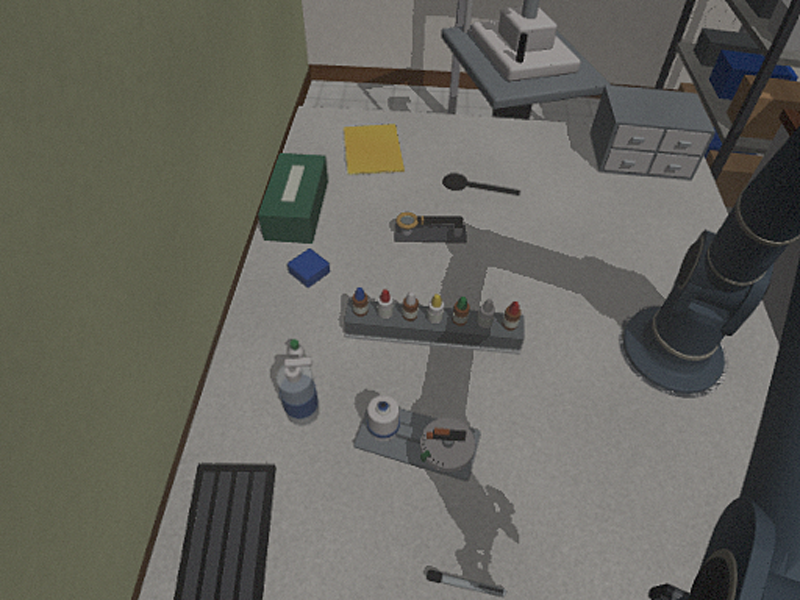

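The top view shows the eye at (289,303), the lever at (278,358), the rack from (400,262) to (398,428) and the lens from (531,308) to (537,368). In the side view, the eye is at (383,407) and the dial at (447,443). Next I'll zoom in on the regions that matter.

```bash
cat > h.py <<'E'
from rig import manip
import numpy as np,cv2
def ray(c,px):
    K=c["intrinsics"];d=np.array([(px[0]-K[0,2])/K[0,0],(px[1]-K[1,2])/K[1,1]]);u=d.copy()
    for _ in range(20):u=d/(1+c["k1"]*(u@u))
    R=c["R"];return -R.T@c["t"],R.T@np.array([u[0],u[1],1])
def atz(c,px,z):
    o,d=ray(c,px);return o+d*(z-o[2])/d[2]
def proj(c,X):
    p=c["R"]@np.asarray(X,float)+c["t"];u=p[:2]/p[2];u=u*(1+c["k1"]*(u@u));K=c["intrinsics"]
    return np.array([u[0]*K[0,0]+K[0,2],u[1]*K[1,1]+K[1,2]])
E
python3 - <<'E'
from h import *
T=manip.calibration("top");S=manip.calibration("side")
for n,p,z in[("eye",(289,303),.1),("lev",(279,358),.072),("dial",(280,361),.03),("rim",(531,308),.052),("hend",(537,368),.054),("rackA",(400,268),.125),("rackB",(398,418),.125)]:
    print(n,atz(T,np.array(p)*.64,z).round(3))
for n,p,z in[("eye",(383,406),.1),("lev",(447,435),.072),("dial",(447,443),.03),("rim",(407,220),.052),("hend",(463,220),.054)]:
    print(n,atz(S,np.array(p)*.64,z).round(3))
a=cv2.imread("pics/top0.png");b=cv2.imread("pics/side0.png")
f=lambda i,x,y,w,h,k:cv2.resize(i[y:y+h,x:x+w],None,fx=k,fy=k,interpolation=cv2.INTER_CUBIC)
o=np.zeros((600,800,3),np.uint8)
def put(i,x,y):o[y:y+i.shape[0],x:x+i.shape[1]]=i
put(f(a,160,178,50,75,8)[:600],0,0)
put(f(b,222,245,90,65,4.4),404,0)
put(f(a,325,183,30,60,5),404,290);put(f(b,250,130,50,30,4.4),560,290)
cv2.imwrite("pics/crop1.png",o)
E
```

```text
eye [0.586 0.227 0.1  ]
lev [0.474 0.25  0.072]
dial [0.468 0.257 0.03 ]
rim [ 0.581 -0.283  0.052]
hend [ 0.453 -0.292  0.054]
rackA [ 0.655 -0.001  0.125]
rackB [0.356 0.003 0.125]
eye [0.586 0.237 0.1  ]
lev [0.473 0.268 0.072]
dial [0.47  0.263 0.03 ]
rim [ 0.58  -0.271  0.052]
hend [ 0.451 -0.282  0.054]
```

View pics/crop1.png

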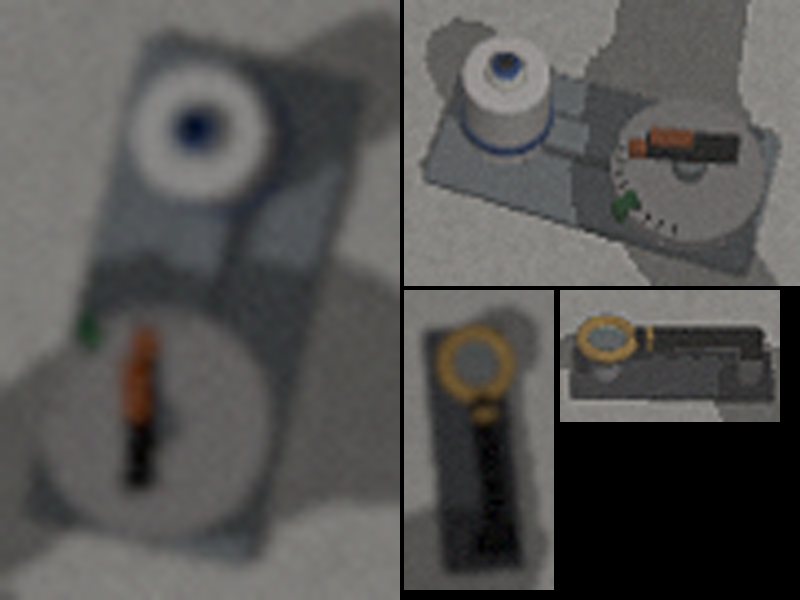

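```bash
cat >> h.py <<'E'
from scipy.spatial.transform import Rotation as Rn
def goto(p,jyaw):
    "tool moves to TCP p, tool down, jaw axis at yaw: rotation vec (first), then dp in the turned tool frame"
    s=manip.read_state();R0=Rn.from_quat(s["tcp_rot"]);c,n=np.cos(jyaw),np.sin(jyaw)
    R1=Rn.from_matrix(np.array([[c,n,0],[n,-c,0],[0,0,-1.]]))
    rv=(R0.inv()*R1).as_rotvec();dp=R1.inv().apply(np.asarray(p)-s["position"])
    print("t",s["t"],"pos",s["position"].round(4),"rot",rv.round(4),"dp",dp.round(4),"len",np.linalg.norm(dp).round(3))
def tri(*pairs):
    A=np.zeros((3,3));b=np.zeros(3)
    for c,p in pairs:
        o,d=ray(c,p);d=d/np.linalg.norm(d);M=np.eye(3)-np.outer(d,d);A+=M;b+=M@o
    return np.linalg.solve(A,b)
E
python3 - <<'E'
from h import *
T=manip.calibration("top");S=manip.calibration("side")
for n,a,b,z in[("eye",(183.9,193.6),(245,259.6),.1),("dial",(179.2,230.3),(286.6,283.2),.03),("green",(170.7,219.2),(271.8,291),.034),("tip",(177.9,218.8),(272.7,278.2),.06),("rim",(338.8,197.4),(260.3,140.8),.052),("hend",(342.6,236.6),(295.5,139.8),.054)]:
    print(n,atz(T,a,z).round(3),atz(S,b,z).round(3),tri((T,a),(S,b)).round(3))
W=manip.calibration("wrist");s=manip.read_state();R0=Rn.from_quat(s["tcp_rot"])
print("cam in tool",R0.inv().apply(-W["R"].T@W["t"]-s["position"]),(W["R"]@R0.as_matrix()).round(3),W["intrinsics"][0,0])
goto([.50,.25,.33],1.51)
E
```

```text
eye [0.587 0.23  0.1  ] [0.586 0.237 0.1  ] [0.587 0.232 0.092]
dial [0.47  0.257 0.03 ] [0.468 0.262 0.03 ] [0.469 0.259 0.022]
green [0.507 0.286 0.034] [0.508 0.291 0.034] [0.508 0.287 0.026]
tip [0.508 0.256 0.06 ] [0.509 0.265 0.06 ] [0.508 0.259 0.047]
rim [ 0.58  -0.279  0.052] [ 0.581 -0.271  0.052] [ 0.581 -0.282  0.042]
hend [ 0.45  -0.288  0.054] [ 0.454 -0.287  0.054] [ 0.452 -0.289  0.052]
cam in tool [-0.00045645 -0.08120494 -0.07091985] [[ 1.    -0.    -0.   ]
 [ 0.     0.949 -0.316]
 [ 0.001  0.316  0.949]] 326.0502108760065
t 0.1 pos [0.2694 0.6185 0.303 ] rot [-3.0e-04  1.8e-03 -3.5e-01] dp [-0.3538  0.2526 -0.027 ] len 0.436
```

step_arm(
  rotation=[
    [0,0,-0.117],
    [0,0,-0.117],
    [0,0,-0.116],
    [0,0,0],
    [0,0,0],
    [0,0,0],
    [0,0,0],
    [0,0,0],
    [0,0,0],
    [0,0,0],
    [0,0,0],
    [0,0,0],
  ],
  dp=[
    [0,0,0],
    [0,0,0],
    [0,0,0],
    [-0.039,0.026,-0.003],
    [-0.039,0.026,-0.003],
    [-0.039,0.026,-0.003],
    [-0.039,0.026,-0.003],
    [-0.039,0.026,-0.003],
    [-0.039,0.026,-0.003],
    [-0.039,0.026,-0.003],
    [-0.039,0.026,-0.003],
    [-0.039,0.025,-0.003],
  ],
  jaw=[0.085,0.085,0.085,0.085,0.085,0.085,0.085,0.085,0.085,0.085,0.085,0.085],
)

```text
t: 1.3
position: [0.4813, 0.2524, 0.3308]
tcp_rot: [0.728, 0.685, -0.0, -0.0]
force: [1.0, 0.2, -0.5]
gripper_width: 0.995
```

step_arm(
  rotation=[
    [0,0,0],
    [0,0,0],
    [0,0,0],
    [0,0,0],
  ],
  dp=[
    [0,0,0],
    [0,0,0],
    [0,0,0],
    [0,0,0],
  ],
  jaw=[0.085,0.085,0.085,0.085],
)

```text
t: 1.7
position: [0.4798, 0.2559, 0.3306]
tcp_rot: [0.727, 0.686, -0.0, -0.0]
force: [-0.6, -0.2, -0.1]
gripper_width: 0.997
```

```bash
python3 - <<'E'
from h import *
c=manip.calibration("wrist");i=manip.get_image("wrist")
import pickle;pickle.dump(c,open("w1.pkl","wb"));cv2.imwrite("pics/w1.png",i);cv2.imwrite("pics/w1b.png",cv2.resize(i,(800,600),interpolation=cv2.INTER_CUBIC))
goto([.48,.25,.33],1.51)
E
```

```text
t 1.75 pos [0.4799 0.2559 0.3306] rot [-0.0007 -0.0001  0.003 ] dp [-0.0058  0.0005  0.0006] len 0.006
```

View pics/w1b.png

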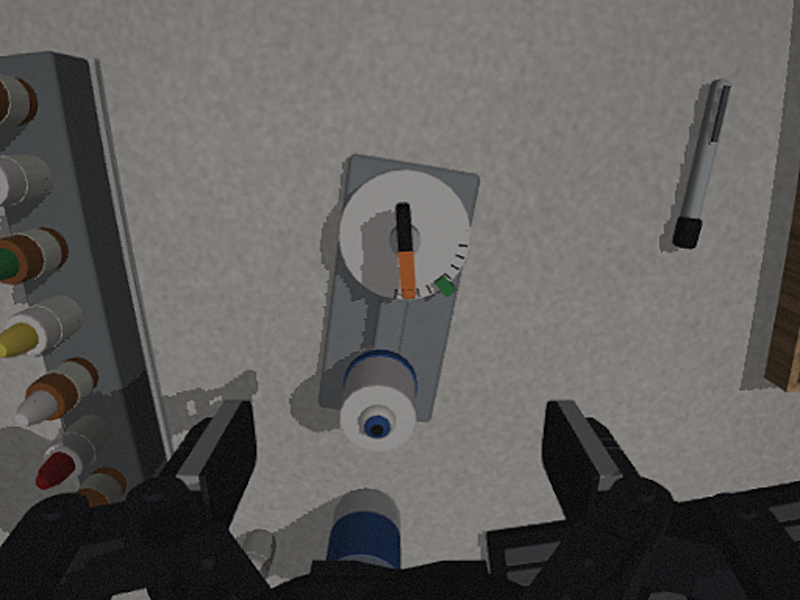

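```bash
python3 - <<'E'
from h import *
import pickle;c=pickle.load(open("w1.pkl","rb"))
q={}
for n,p,z in[("eye",(377,426),.0995),("dial",(405,235),.03),("green",(445,286),.034),("back",(403,205),.072),("split",(405,252),.072),("tip",(408,297),.059),("rackcorner",(52,53),.03)]:
    q[n]=atz(c,(np.array(p)+.5)*.64-.5,z);print(n,q[n].round(4))
y=lambda a,b:np.arctan2(*(q[b]-q[a])[:2][::-1])
e=y("dial","eye");m=y("dial","green");l=y("back","tip")
print("base",e,np.linalg.norm((q["eye"]-q["dial"])[:2]),"mark",m,m-e,np.linalg.norm((q["green"]-q["dial"])[:2]),"lever",l,l-e)
d=q["eye"][:2]-.12*np.array([np.cos(e),np.sin(e)]);print("axis from eye",d)
E
```

```text
eye [0.5853 0.2348 0.0995]
dial [0.4685 0.261  0.03  ]
green [0.5081 0.289  0.034 ]
back [0.4411 0.2607 0.072 ]
split [0.4719 0.2603 0.072 ]
tip [0.5073 0.2607 0.059 ]
rackcorner [0.3248 0.0237 0.03  ]
base -0.22055256794414801 0.11970582152597378 mark 0.6145709743841232 0.8351235423282712 0.048481645502554196 lever 0.00033317597800555686 0.22088574392215357
axis from eye [0.46824326 0.26107753]
```

```bash
python3 -c "
from h import *
goto([.4685,.261,.116],1.571)"
```

```text
t 1.75 pos [0.4799 0.2559 0.3306] rot [-0.0007 -0.0002 -0.058 ] dp [ 0.0051 -0.0114  0.2146] len 0.215
```

step_arm(
  rotation=[
    [0,0,-0.058],
    [0,0,0],
    [0,0,0],
    [0,0,0],
    [0,0,0],
    [0,0,0],
    [0,0,0],
    [0,0,0],
  ],
  dp=[
    [0,0,0],
    [0.005,-0.011,0.02],
    [0,0,0.035],
    [0,0,0.035],
    [0,0,0.035],
    [0,0,0.03],
    [0,0,0.02],
    [0,0,0],
  ],
  jaw=[0.06,0.06,0.06,0.06,0.06,0.06,0.06,0.06],
)

```text
t: 2.55
position: [0.4677, 0.2595, 0.1531]
tcp_rot: [0.707, 0.707, -0.003, -0.001]
force: [-0.0, 0.2, -0.2]
gripper_width: 0.7
```

step_arm(
  rotation=[
    [0,0,0],
    [0,0,0],
    [0,0,0],
  ],
  dp=[
    [0,0,0],
    [0,0,0],
    [0,0,0],
  ],
  jaw=[0.06,0.06,0.06],
)

```text
t: 2.85
position: [0.4704, 0.26, 0.1573]
tcp_rot: [0.708, 0.706, 0.001, 0.0]
force: [-0.4, 0.0, 0.7]
gripper_width: 0.701
```

```bash
python3 -c "
from h import *
goto([.4685,.261,.116],1.571)"
```

```text
t 2.85 pos [0.4704 0.26   0.1573] rot [ 0.0023 -0.0017 -0.0028] dp [ 0.001  -0.0019  0.0413] len 0.041
```

step_arm(
  rotation=[
    [0,0,-0.003],
    [0,0,0],
    [0,0,0],
    [0,0,0],
  ],
  dp=[
    [0.001,-0.002,0.021],
    [0,0,0.02],
    [0,0,0],
    [0,0,0],
  ],
  jaw=[0.06,0.06,0.06,0.06],
)

```text
t: 3.25
position: [0.4682, 0.2606, 0.1157]
tcp_rot: [0.707, 0.707, 0.0, 0.0]
force: [0.4, 0.1, -0.5]
gripper_width: 0.702
```

step_arm(
  rotation=[
    [0,0,0],
    [0,0,0],
    [0,0,0],
    [0,0,0],
    [0,0,0],
    [0,0,0],
    [0,0,0],
    [0,0,0],
  ],
  dp=[
    [0,0,0],
    [0,0,0],
    [0,0,0],
    [0,0,0],
    [0,0,0],
    [0,0,0],
    [0,0,0],
    [0,0,0],
  ],
  jaw=[0.0,0.0,0.0,0.0,0.0,0.0,0.0,0.0],
  force=25,
)

```text
t: 4.05
position: [0.4683, 0.2607, 0.1159]
tcp_rot: [0.707, 0.707, 0.001, 0.0]
force: [-0.9, -0.4, 5.9]
gripper_width: 0.229
```

```bash
python3 -c "
from h import *
goto([.4685,.261,.116],1.571+.615)"
```

```text
t 4.05 pos [0.4683 0.2607 0.1159] rot [ 1.600e-03 -5.000e-04 -6.151e-01] dp [ 0.0001  0.0003 -0.0001] len 0.0
```

step_arm(
  rotation=[
    [0,0,0],
    [0,0,0],
    [0,0,0],
    [0,0,0],
  ],
  dp=[
    [0,0,0],
    [0,0,0],
    [0,0,0],
    [0,0,0],
  ],
  jaw=[0.0,0.0,0.0,0.0],
)

```text
t: 4.45
position: [0.4683, 0.2607, 0.1159]
tcp_rot: [0.707, 0.707, 0.001, 0.0]
force: [-1.4, -0.8, 6.1]
gripper_width: 0.231
```

```bash
python3 -c "
from h import *
s=manip.read_state();print(s['force'],s['torque'],s['gripper_width'])
c=manip.calibration('wrist');i=manip.get_image('wrist');cv2.imwrite('pics/w2.png',i)"
```

```text
[-1.39069424 -0.75402928  6.05454138] [-0.07602298  0.19838857 -0.03724   ] 0.23095775436502128
```

View pics/w2.png

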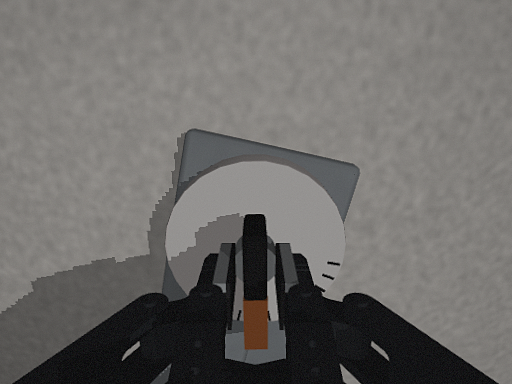

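The fingertips closed on the hub rather than the blade. I'll open, go 10 mm up and grip again.

step_arm(
  rotation=[
    [0,0,0],
    [0,0,0],
    [0,0,0],
    [0,0,0],
    [0,0,0],
    [0,0,0],
    [0,0,0],
    [0,0,0],
    [0,0,0],
    [0,0,0],
  ],
  dp=[
    [0,0,0],
    [0,0,0],
    [0,0,-0.005],
    [0,0,-0.005],
    [0,0,0],
    [0,0,0],
    [0,0,0],
    [0,0,0],
    [0,0,0],
    [0,0,0],
  ],
  jaw=[0.035,0.035,0.035,0.035,0.0,0.0,0.0,0.0,0.0,0.0],
)

```text
t: 5.5
position: [0.468, 0.2607, 0.1253]
tcp_rot: [0.707, 0.707, 0.0, -0.0]
force: [-1.2, 0.6, 5.0]
gripper_width: 0.11
```

step_arm(
  rotation=[
    [0,0,-0.08],
    [0,0,-0.08],
    [0,0,-0.08],
    [0,0,-0.08],
    [0,0,-0.08],
    [0,0,-0.08],
    [0,0,-0.08],
    [0,0,-0.055],
    [0,0,0],
    [0,0,0],
    [0,0,0],
    [0,0,0],
  ],
  dp=[
    [0,0,0],
    [0,0,0],
    [0,0,0],
    [0,0,0],
    [0,0,0],
    [0,0,0],
    [0,0,0],
    [0,0,0],
    [0,0,0],
    [0,0,0],
    [0,0,0],
    [0,0,0],
  ],
  jaw=[0,0,0,0,0,0,0,0,0,0,0,0],
)

```text
t: 6.7
position: [0.4684, 0.2596, 0.1254]
tcp_rot: [0.46, 0.888, -0.0, 0.001]
force: [-0.3, -1.1, 6.0]
gripper_width: 0.106
```

```bash
python3 -c "
from h import *
goto([.4685,.261,.126],1.571+.615);print(manip.read_state()['joint_pos'].round(2))"
```

```text
t 6.7 pos [0.4684 0.2596 0.1254] rot [ 0.0001  0.0012 -0.0007] dp [ 0.0011  0.0009 -0.0006] len 0.002
[-0.46  0.48 -0.16  2.01  0.12  0.66  1.49]
```

step_arm(
  rotation=[
    [0,0,0],
    [0,0,0],
    [0,0,0],
    [0,0,0],
    [0,0,0],
    [0,0,0.1],
    [0,0,0.1],
    [0,0,0.1],
    [0,0,0.1],
    [0,0,0.14],
    [0,0,0],
    [0,0,0],
  ],
  dp=[
    [0,0,0],
    [0,0,0],
    [0,0,0],
    [0,0,-0.02],
    [0,0,-0.03],
    [0,0,-0.04],
    [0,0,-0.04],
    [0,0,-0.04],
    [0,0,-0.03],
    [0,0,0],
    [0,0,0],
    [0,0,0],
  ],
  jaw=[0.05,0.05,0.05,0.05,0.05,0.06,0.06,0.06,0.06,0.06,0.06,0.06],
)

```text
t: 7.9
position: [0.4672, 0.2603, 0.3241]
tcp_rot: [0.679, 0.734, -0.001, -0.0]
force: [-0.2, -0.5, 0.2]
gripper_width: 0.707
```

```bash
python3 - <<'E'
from h import *
import pickle
c=manip.calibration("wrist");i=manip.get_image("wrist");pickle.dump(c,open("w3.pkl","wb"))
cv2.imwrite("pics/w3.png",i);cv2.imwrite("pics/w3b.png",cv2.resize(i,(800,600),interpolation=cv2.INTER_CUBIC))
goto([.487,-.283,.33],1.64)
E
```

```text
t 7.95 pos [0.4672 0.2602 0.3238] rot [-0.002   0.0009  0.0087] dp [-0.5433 -0.0178 -0.0062] len 0.544
```

View pics/w3b.png

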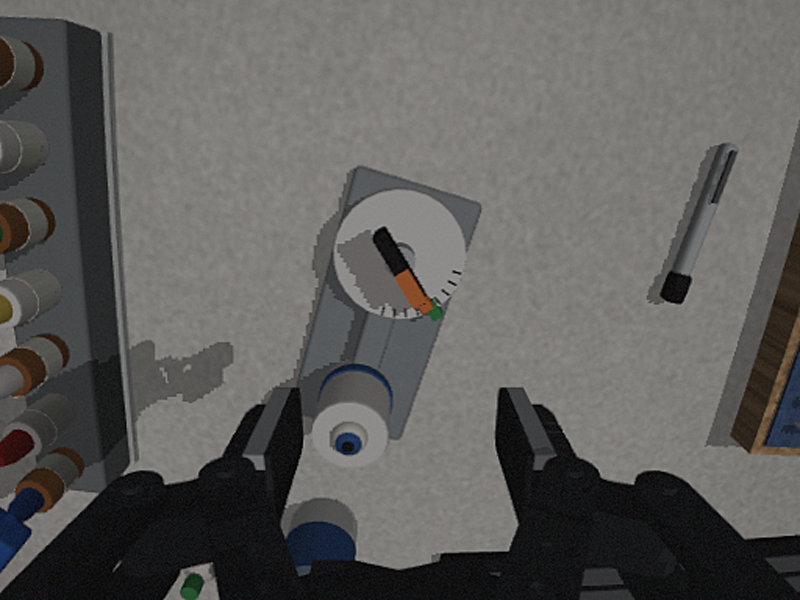

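The orange tip (429,310) meets the green mark (436,313), and the black end is at (381,235). I'll check that with numbers and move on to the lens at the same time.

```bash
python3 - <<'E'
from h import *
import pickle;c=pickle.load(open("w3.pkl","rb"));q={}
for n,p,z in[("eye",(348,442),.0995),("dial",(400,254),.03),("green",(437,312),.034),("back",(381,234),.072),("tip",(430,308),.059)]:
    q[n]=atz(c,(np.array(p)+.5)*.64-.5,z);print(n,q[n].round(4))
y=lambda a,b:np.arctan2(*(q[b]-q[a])[:2][::-1])
print("mark",y("dial","green"),"lever",y("back","tip"))
E
```

```text
eye [0.5844 0.2347 0.0995]
dial [0.4682 0.2608 0.03  ]
green [0.5094 0.2919 0.034 ]
back [0.4467 0.2468 0.072 ]
tip [0.4984 0.2841 0.059 ]
mark 0.6472754540219208 lever 0.6257367284547732
```

step_arm(
  rotation=[
    [0,0,0],
    [0,0,0],
    [0,0,0],
    [0,0,0],
    [0,0,0],
    [0,0,0],
    [0,0,0],
    [0,0,0],
    [0,0,0],
    [0,0,0],
    [0,0,0],
    [0,0,0],
  ],
  dp=[
    [-0.045,-0.002,0],
    [-0.045,-0.002,0],
    [-0.045,-0.002,0],
    [-0.045,-0.002,0],
    [-0.045,-0.002,0],
    [-0.045,-0.002,0],
    [-0.045,-0.002,0],
    [-0.045,-0.002,0],
    [-0.045,-0.002,0],
    [-0.045,0,0],
    [-0.045,0,0],
    [-0.045,0,0],
  ],
  jaw=[0.06,0.06,0.06,0.06,0.06,0.06,0.06,0.06,0.06,0.06,0.06,0.06],
)

```text
t: 9.15
position: [0.49, -0.281, 0.3238]
tcp_rot: [0.679, 0.734, -0.0, -0.001]
force: [2.2, 0.2, 0.7]
gripper_width: 0.699
```

step_arm(
  rotation=[
    [0,0,0],
    [0,0,0],
    [0,0,0],
    [0,0,0],
  ],
  dp=[
    [0,0,0],
    [0,0,0],
    [0,0,0],
    [0,0,0],
  ],
  jaw=[0.06,0.06,0.06,0.06],
)

```text
t: 9.55
position: [0.4907, -0.2777, 0.3245]
tcp_rot: [0.679, 0.734, 0.0, -0.001]
force: [1.0, 0.2, 0.3]
gripper_width: 0.704
```

```bash
python3 - <<'E'
from h import *
import pickle
c=manip.calibration("wrist");i=manip.get_image("wrist");pickle.dump(c,open("w4.pkl","wb"))
cv2.imwrite("pics/w4.png",i);cv2.imwrite("pics/w4b.png",cv2.resize(i,(800,600),interpolation=cv2.INTER_CUBIC))
goto([.507,-.283,.33],1.64)
E
```

```text
t 9.6 pos [ 0.4907 -0.2778  0.3247] rot [-0.0002 -0.0009  0.0091] dp [-0.0063  0.0159 -0.0053] len 0.018
```

View pics/w4b.png

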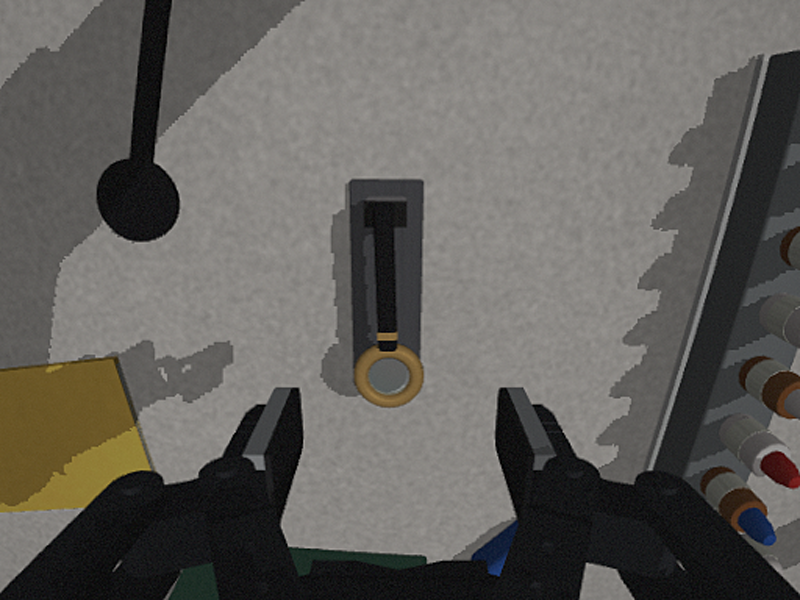

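The lens shows clearly: the rim centre is at (390,376), and the handle centreline runs from (384,240) to (387,325).

```bash
python3 - <<'E'
from h import *
import pickle;c=pickle.load(open("w4.pkl","rb"));q={}
for n,p,z in[("rim",(389.5,376),.051),("h1",(384,240),.054),("h2",(387,325),.054),("end",(384,202),.054),("rimL",(355,376),.048),("rimR",(424,376),.048)]:
    q[n]=atz(c,(np.array(p)+.5)*.64-.5,z);print(n,q[n].round(4))
y=lambda a,b:np.arctan2(*(q[b]-q[a])[:2][::-1])
print("yaw",y("h1","h2"),y("h1","rim"),y("end","rim"),np.linalg.norm((q["end"]-q["rim"])[:2]))
yw=y("h1","rim");g=q["rim"][:2]-.075*np.array([np.cos(yw),np.sin(yw)]);print("grip",g)
goto([g[0],g[1],.105],np.pi/2+yw)
E
```

```text
rim [ 0.5808 -0.2774  0.051 ]
h1 [ 0.4778 -0.2886  0.054 ]
h2 [ 0.5391 -0.2822  0.054 ]
end [ 0.4523 -0.2904  0.054 ]
rimL [ 0.5844 -0.3033  0.048 ]
rimR [ 0.5803 -0.2513  0.048 ]
yaw 0.10485336708841181 0.1087849769896746 0.10119911007946977 0.12918946811626433
grip [ 0.50626197 -0.2855293 ]
t 9.6 pos [ 0.4907 -0.2778  0.3247] rot [-0.0001 -0.0009 -0.0305] dp [-0.0094  0.0146  0.2197] len 0.22
```

step_arm(
  rotation=[
    [0,0,-0.031],
    [0,0,0],
    [0,0,0],
    [0,0,0],
    [0,0,0],
    [0,0,0],
    [0,0,0],
    [0,0,0],
    [0,0,0],
    [0,0,0],
  ],
  dp=[
    [0,0,0],
    [-0.009,0.0146,0.022],
    [0,0,0.04],
    [0,0,0.04],
    [0,0,0.04],
    [0,0,0.03],
    [0,0,0.02],
    [0,0,0],
    [0,0,0],
    [0,0,0],
  ],
  jaw=[0.06,0.06,0.06,0.06,0.06,0.06,0.06,0.06,0.06,0.06],
)

```text
t: 10.6
position: [0.5069, -0.2872, 0.1345]
tcp_rot: [0.668, 0.744, 0.001, 0.001]
force: [0.7, -0.1, -0.2]
gripper_width: 0.702
```

```bash
python3 -c "
from h import *
goto([.5063,-.2855,.103],1.571+.105)"
```

```text
t 10.6 pos [ 0.5069 -0.2872  0.1345] rot [0.0026 0.0014 0.0017] dp [ 0.0017 -0.0004  0.0315] len 0.032
```

step_arm(
  rotation=[
    [0,0,0],
    [0,0,0],
    [0,0,0],
    [0,0,0],
  ],
  dp=[
    [0.0015,0,0.012],
    [0,0,0.012],
    [0,0,0.0075],
    [0,0,0],
  ],
  jaw=[0.06,0.06,0.06,0.06],
)

```text
t: 11.0
position: [0.5049, -0.2848, 0.0998]
tcp_rot: [0.669, 0.744, -0.0, -0.002]
force: [-0.6, 0.7, -0.3]
gripper_width: 0.701
```

step_arm(
  rotation=[
    [0,0,0],
    [0,0,0],
    [0,0,0],
    [0,0,0],
    [0,0,0],
    [0,0,0],
    [0,0,0],
    [0,0,0],
    [0,0,0],
    [0,0,0],
  ],
  dp=[
    [0,0,0],
    [0,0,0],
    [0,0,0],
    [0,0,0],
    [0,0,0],
    [0,0,0],
    [0,0,0],
    [0,0,0],
    [0,0,0],
    [0,0,0],
  ],
  jaw=[0,0,0,0,0,0,0,0,0,0],
  force=60,
)

```text
t: 12.0
position: [0.506, -0.2856, 0.1018]
tcp_rot: [0.669, 0.744, 0.0, 0.0]
force: [-0.5, -0.5, 6.0]
gripper_width: 0.151
```

```bash
python3 -c "
from h import *
goto([.5063,-.2855,.225],1.571+.105);s=manip.read_state();print(s['force'],s['gripper_width'])"
```

```text
t 12.0 pos [ 0.506  -0.2856  0.1018] rot [0.0008 0.0004 0.0009] dp [ 0.      0.0003 -0.1232] len 0.123
[-0.45831294 -0.48535325  6.02596882] 0.15117879668020548
```

step_arm(
  rotation=[
    [0,0,0],
    [0,0,0],
    [0,0,0],
    [0,0,0],
    [0,0,0],
    [0,0,0],
    [0,0,0],
    [0,0,0],
    [0,0,0],
    [0,0,0],
    [0,0,0],
    [0,0,0],
  ],
  dp=[
    [0,0,-0.005],
    [0,0,-0.01],
    [0,0,-0.015],
    [0,0,-0.02],
    [0,0,-0.02],
    [0,0,-0.02],
    [0,0,-0.02],
    [0,0,-0.02],
    [0,0,-0.02],
    [0,0,-0.01],
    [0,0,0],
    [0,0,0],
  ],
  jaw=[0,0,0,0,0,0,0,0,0,0,0,0],
)

```text
t: 13.2
position: [0.5054, -0.2851, 0.2611]
tcp_rot: [0.669, 0.744, -0.0, -0.0]
force: [0.5, -0.4, -1.4]
gripper_width: 0.149
```

```bash
python3 - <<'E'
from h import *
import pickle
c=manip.calibration("wrist");i=manip.get_image("wrist");pickle.dump(c,open("w5.pkl","wb"))
s=manip.read_state();print(s['force'],s['gripper_width'])
a=cv2.resize(i[150:],None,fx=1.2,fy=1.2)
S=manip.get_image("side");cv2.imwrite("pics/s5.png",S);cv2.imwrite("pics/w5.png",i)
sp=proj(manip.calibration("side"),[.55,-.28,.2]);x,y=(sp-[40,25]).astype(int);x=max(x,0);y=max(y,0)
o=np.zeros((600,620,3),np.uint8);o[:a.shape[0],:a.shape[1]]=a
b=cv2.resize(S[y:y+62,x:x+100],None,fx=5,fy=5,interpolation=cv2.INTER_CUBIC);o[285:285+b.shape[0],:b.shape[1]]=b
print(x,y);cv2.imwrite("pics/c5.png",o);goto([.51,.0,.25],1.676)
E
```

```text
[-0.37678904 -0.38588224 -1.56151331] 0.15093748719355388
230 82
t 13.3 pos [ 0.5052 -0.285   0.2603] rot [-0.0019 -0.0011  0.0011] dp [0.2829 0.0347 0.0103] len 0.285
```

View pics/c5.png

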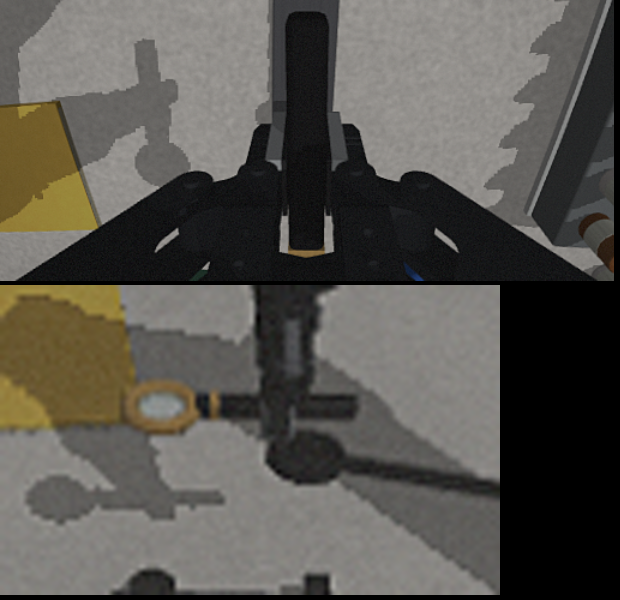

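The lens is held and level. Next is the carry over the rack, about 0.51 m towards +y.

step_arm(
  rotation=[
    [0,0,0],
    [0,0,0],
    [0,0,0],
    [0,0,0],
    [0,0,0],
    [0,0,0],
    [0,0,0],
    [0,0,0],
    [0,0,0],
    [0,0,0],
    [0,0,0],
    [0,0,0],
  ],
  dp=[
    [0.01,0.001,0],
    [0.02,0.002,0],
    [0.03,0.004,0],
    [0.03,0.004,0],
    [0.03,0.004,0],
    [0.03,0.004,0],
    [0.03,0.004,0],
    [0.03,0.004,0],
    [0.03,0.003,0],
    [0.03,0.003,0],
    [0.03,0.003,0],
    [0.03,0.003,0],
  ],
  jaw=[0,0,0,0,0,0,0,0,0,0,0,0],
)

```text
t: 14.5
position: [0.5087, 0.0488, 0.2608]
tcp_rot: [0.668, 0.744, -0.0, -0.001]
force: [0.9, -0.3, -1.1]
gripper_width: 0.149
```

step_arm(
  rotation=[
    [0,0,0],
    [0,0,0],
    [0,0,0],
    [0,0,0],
    [0,0,0],
    [0,0,0],
    [0,0,0],
    [0,0,0],
    [0,0,0],
    [0,0,0],
    [0,0,0],
  ],
  dp=[
    [0.03,0.003,0],
    [0.03,0.003,0],
    [0.03,0.003,0],
    [0.03,0.003,0],
    [0.025,0.003,0],
    [0.02,0.003,0],
    [0.01,0.001,0],
    [0,0,0],
    [0,0,0],
    [0,0,0],
    [0,0,0],
  ],
  jaw=[0,0,0,0,0,0,0,0,0,0,0],
)

```text
t: 15.6
position: [0.51, 0.2217, 0.2614]
tcp_rot: [0.669, 0.743, -0.0, 0.0]
force: [0.2, 0.4, -0.6]
gripper_width: 0.148
```

```bash
python3 -c "
from h import *
goto([.5102,.2266,.173],1.676)"
```

```text
t 15.6 pos [0.51   0.2217 0.2614] rot [-0.      0.0004 -0.001 ] dp [0.0049 0.0007 0.0884] len 0.089
```

step_arm(
  rotation=[
    [0,0,0],
    [0,0,0],
    [0,0,0],
    [0,0,0],
    [0,0,0],
    [0,0,0],
    [0,0,0],
    [0,0,0],
    [0,0,0],
  ],
  dp=[
    [0.005,0.001,0],
    [0,0,0.015],
    [0,0,0.015],
    [0,0,0.015],
    [0,0,0.015],
    [0,0,0.011],
    [0,0,0],
    [0,0,0],
    [0,0,0],
  ],
  jaw=[0,0,0,0,0,0,0,0,0],
)

```text
t: 16.5
position: [0.5108, 0.2283, 0.1912]
tcp_rot: [0.669, 0.744, 0.001, 0.0]
force: [-0.1, 0.4, -0.4]
gripper_width: 0.147
```

```bash
python3 - <<'E'
from h import *
T=manip.get_image("top");S=manip.get_image("side");cv2.imwrite("pics/t6.png",T);cv2.imwrite("pics/s6.png",S)
goto([.5102,.2266,.173],1.676)
cT=manip.calibration("top");cS=manip.calibration("side")
s=manip.read_state();L=s["position"]+[.0748,.0082,-.056]
o=np.zeros((400,800,3),np.uint8)
for k,(I,c) in enumerate([(T,cT),(S,cS)]):
    p=proj(c,[.585,.235,.1]);x,y=(p-25).astype(int)
    o[:,400*k:400*k+400]=cv2.resize(I[y:y+50,x:x+50],(400,400),interpolation=cv2.INTER_CUBIC)
    f=lambda q:((q-[x,y]+.5)*8-.5+[400*k,0]).round(0)
    print("origin",x,y,"lens pred",f(proj(c,L)),"eye pred",f(proj(c,[.585,.2348,.1])))
cv2.imwrite("pics/c6.png",o)
E
```

```text
t 16.6 pos [0.5107 0.2283 0.1912] rot [ 0.0014 -0.0007  0.0009] dp [-0.0016 -0.0007  0.0182] len 0.018
origin 157 169 lens pred [186. 195.] eye pred [207. 206.]
origin 220 234 lens pred [605. 157.] eye pred [607. 204.]
```

View pics/c6.png

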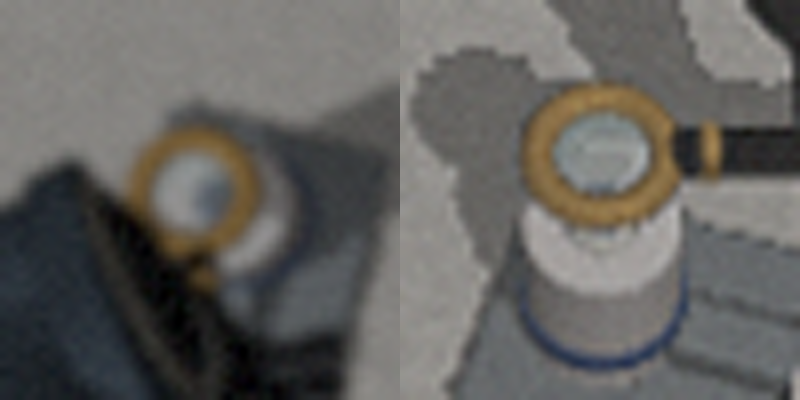

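In both cameras the lens and eye offsets agree with prediction to about 2 mm. I'll come down the last 18 mm slowly.

step_arm(
  rotation=[
    [0,0,0],
    [0,0,0],
    [0,0,0],
    [0,0,0],
    [0,0,0],
    [0,0,0],
    [0,0,0],
    [0,0,0],
    [0,0,0],
    [0,0,0],
    [0,0,0],
    [0,0,0],
  ],
  dp=[
    [-0.001,-0.0005,0.003],
    [0,0,0.003],
    [0,0,0.003],
    [0,0,0.003],
    [0,0,0.003],
    [0,0,0.002],
    [0,0,0.001],
    [0,0,0],
    [0,0,0],
    [0,0,0],
    [0,0,0],
    [0,0,0],
  ],
  jaw=[0,0,0,0,0,0,0,0,0,0,0,0],
)

```text
t: 17.8
position: [0.51, 0.227, 0.1725]
tcp_rot: [0.669, 0.744, 0.0, 0.0]
force: [-0.2, 0.8, -0.4]
gripper_width: 0.15
```

```bash
python3 - <<'E'
from h import *
goto([.5102,.2266,.1727],1.676)
S=manip.get_image("side");W=manip.get_image("wrist");s=manip.read_state()
print(s["force"],s["qd"].round(4),s["gripper_width"])
o=np.zeros((400,1000,3),np.uint8)[:,:800]
o[:,:400]=cv2.resize(S[225:305,220:300],(400,400),interpolation=cv2.INTER_CUBIC)
o[:300,400:]=cv2.resize(W,(400,300));cv2.imwrite("pics/c7.png",o)
E
```

```text
t 17.8 pos [0.51   0.227  0.1725] rot [ 0.0002 -0.0001  0.001 ] dp [-0.0004  0.0002 -0.0002] len 0.001
[ 0.19236642  0.39902509 -0.68626353] [ 0.0008  0.0013  0.0001 -0.0015  0.0012  0.0003 -0.0012] 0.14954059065271025
```

View pics/c7.png

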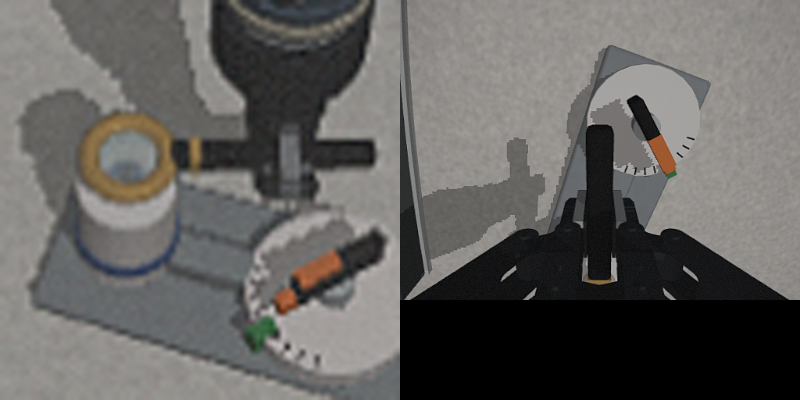

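The lens is level over the eye with a clear gap, the lever still points at the green mark, and everything is at rest. I'm handing in.

```bash
python3 -c "
from rig import manip
print(manip.finish_job())"
```

```text
the job is handed in; nothing more can be done
None
```

I turned the lever to the green mark, lifted the lens off its rest by its handle, and carried it over the rack. I handed in at about 18 s of the 58 s allowed, with the lens still held over the practice eye; no verdict was reported.

**Lever:** my first grip closed on the hub instead of the blade, so I opened the fingers, went up 10 mm and gripped again. After the turn the lever measured 0.626 rad. The mark measured 0.615 rad before the turn and 0.647 rad after, so the lever is about 0.02 rad off at most (limit 0.12).

**Lens (last checks):**
- **Position:** the TCP was within 1 mm of its target. That puts the glass about 1 mm from the eye's axis and its underside about 11 mm above the eye. I worked these out from the arm's pose and the grasp, not from a direct measurement.
- **Grip and stillness:** the grip was set to 60 N, the lens looked level, and the arm was at rest with less than 1 N on the wrist.

**Disagreement:** the top and side cameras differed by 5–10 mm in y when each point was placed at its known height. I used the wrist camera's positions, which matched the given sizes. The last top and side views agreed with the predicted lens-to-eye offset to about 2 mm.

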